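# Dose the mixing bowl, then present the mask pot on the carousel

### The job

Help mix a face mask: press the black pump head on the fixed bottle fully down and let it spring back up, for a dose into the purple bowl under its spout. Then take the wooden carousel by the bar handle at its centre and turn it gently until the black pot stands squarely at the red pointer on the carousel's foot, and finish still gripping the handle so that the carousel is held still there. Leave all the jars standing in their wells, and do not shift the bowl, the round mint-green timer or the dropper bottle.

Things in the scene. Friction and masses are not known exactly. Their poses are not given: they have to be found in the camera images.
- pump_top (a point): Centre of the flat top of the black pump head (32 mm across, about 206 mm above the table when up) on a fixed bottle 54 mm across with a pink-brown label; its point axes are those of the bottle: z up, the spout (69 mm long, 10 mm thick, 9 mm below the top) points along -x.
- pump_head (a joint): Travel of the pump head straight down, m: 0 up (sprung), 0.010 fully down. Spring: about 2 N to start moving, 6 N fully down; it returns by itself.
- carousel_foot: Fixed grey round foot under the carousel, 210 mm across, 12 mm high; origin at the centre of its underside, on the carousel's upright turning axis. A red pointer (6 mm high) lies on the table and sticks out from under the platter along its -x axis, on the side roughly towards the robot, up to 159 mm from the axis.
- front_spot (a point): The point over the red pointer where the centre of the black pot's underside must come: 78 mm from the turning axis, 26 mm above the table, on the foot's -x axis. Fixed, does not turn with the platter.
- carousel (a joint): Turn of the carousel platter in rad, 0 at the start, growing anticlockwise seen from above; turns freely for more than a full turn both ways, lightly damped (0.15 N m per rad/s) with 0.04 N m friction, stays where it is left.
- platter_top (a point): Centre of the top face of the turning platter, on the axis; x along the handle bar. The platter is a wooden disc 244 mm across, its top 26 mm above the table, with four shallow wells (rims 9 mm high, 81 mm across) at 90 degrees, 78 mm from the axis, one jar in each; which is in which varies. Tallest jar top is 81 mm above the table.
- carousel_handle: Brass bar handle on the post at the centre of the carousel, turning with it: 72 mm long along its x axis, 14 mm thick along y, 34 mm high along z. Origin at the centre of the bar's underside on the turning axis, 112 mm above the table; bar top 146 mm above the table. The post under it is 16 mm thick; nothing else on the carousel is higher than 81 mm.
- black_pot: Black jar with black lid, 69 mm across, 55 mm high, loose in a carousel well (2 mm play); origin at the centre of its underside, z up.
- cream_pot_a: White jar with light grey lid, 63 mm across, 45 mm high, loose in a well; origin at the centre of its underside.
- cream_pot_b: Pale pink jar with white lid, 53 mm across, 50 mm high, loose in a well; origin at the centre of its underside.
- balm_tin: White tin with gold lid, 65 mm across, 29 mm high, loose in a well; origin at the centre of its underside.
- purple_bowl: Purple bowl, 113 mm across, 48 mm high, loose, standing under the pump's spout; origin at the centre of its underside. Bystander.
- kitchen_timer: Round timer, white with mint-green top, 64 mm across, 38 mm high, loose, left of the carousel; origin at the centre of its underside. Bystander.
- dropper_bottle: Brown dropper bottle with black rubber top, 33 mm across, 102 mm high, loose, behind and to the right of the carousel; origin at the centre of its underside. Bystander.
Things that resemble listed ones, but are neither listed nor needed, are in the scene too. What is shaped like the cream_pot_a but blue or orange is not meant.

How it is judged (in metres and radians):
On the way, in this order (a step that is already met when the one before it is completed fails the run):
1. the pump head is pressed fully down (over 7 mm of its 10 mm) while the black pot is not yet at the pointer (value of joint pump_head above 0.007 m and horizontal distance between black_pot and front_spot above 0.02 m), for 0.05 s.
2. the pump head is let go and is up again (value of joint pump_head below 0.0015 m), for 0.1 s.
At the end, for the whole second after the job is handed in: The fingers grip the carousel handle (more than 2 N), the carousel is at rest (under 0.05 rad/s), the black pot's centre is within 12 mm of the spot at the red pointer, all four jars stand upright in their wells, and the pump head is up (horizontal distance between black_pot and front_spot below 0.012 m and contact force between the fingers and carousel_handle above 2 N and velocity of joint carousel between -0.05 and 0.05 rad/s and value of joint pump_head below 0.0015 m and horizontal distance between each of black_pot, cream_pot_a, cream_pot_b, balm_tin and carousel_foot below 0.092 m and height (world z) of black_pot between 0.021 and 0.031 m and height (world z) of cream_pot_a between 0.021 and 0.031 m and height (world z) of cream_pot_b between 0.021 and 0.031 m and height (world z) of balm_tin between 0.021 and 0.031 m and angle between each of black_pot, cream_pot_a, cream_pot_b, balm_tin's own z axis and vertical below 0.15 rad); the arm keeps its last pose, push and grip.
It fails at once if the carousel is spun faster than 5 rad/s (velocity of joint carousel above 5 rad/s or velocity of joint carousel below -5 rad/s).
It fails at once if a jar is tipped (angle between any of black_pot, cream_pot_a, cream_pot_b, balm_tin's own z axis and vertical above 0.4 rad).
It fails at once if the bowl, the timer or the dropper bottle is shifted by more than 15 mm or tipped (distance of any of purple_bowl, kitchen_timer, dropper_bottle from where it was at the start of the episode above 0.015 m or angle between any of purple_bowl, kitchen_timer, dropper_bottle's own z axis and vertical above 0.3 rad).
It also fails if it takes over 72 s, if anything falls off the work surface, if the arm or the gripper's body presses on something with over 40 N, if the wrist force passes 120 N, or if a joint passes its speed limit or range.

### The arm

A 6-joint arm with a two-finger parallel gripper is mounted at the origin on a cart in front of the work surface, level with it; the furniture and walls round the work are solid. World frame = base frame: x ahead of the robot, y to its left, z up, the work surface at z = 0. Lengths are in mm, angles in rad, forces in N, time in s.
With the tool pointing down it reaches from about 275 to 750 mm from the base axis. Payload 10.2 kg.
Tool frame: the origin (TCP) lies midway between the tips of the shut fingers; the grasp point (between the pads) lies 19 mm behind it; z points along the fingers, y is the line along which they close (so a half turn about z gives the same grasp; the last joint's range is limited). The gripper opens to 85 mm and grips with 20 to 120 N. Pads are 22 mm wide; open, the fingers measure 114 mm over their backs; the gripper's body (76 mm by 85 mm) begins 54 mm behind the grasp point. The pads swing forward as they close: fully open they stand 13 mm farther back than shut.
Start: joints at [-1.452, 0.313, 1.498, -0, 1.331, -0.223], TCP at [175.959, -494.641, 231.294] pointing down, gripper open.
Joint ranges: [-2.94, 2.94], [-0.97, 2.17], [0.19, 2.56], [-1.23, 4.37], [0.02, 3.11], [-2.88, 2.88]. Speed limits (rad/s): [2.39, 2.39, 3.01, 3.14, 3.14, 3.14].

### API

Orientations are given as a unit quaternion [w, x, y, z].
In Python, from rig import sense, capture, finish_job, find_in, place_of gives the robot as it stands. The module is installed in compiled form; this text tells all that it offers.
- The arm moves only by the shell command python3 -m jog 'ROWS' [FORCE]. ROWS is JSON, a list of rows, each an object of numbers: "tx", "ty", "tz": the shift along the tool's x, y, z in mm; "ax", "ay", "az": the turn, a rotation vector about the tool's x, y, z in rad; "jaw": the closure, from -1 (fully open) to 1 (shut), so that 0 is half open. In form: [{"tx": .., "ty": .., "tz": .., "ax": .., "ay": .., "az": .., "jaw": ..}, ...]. A call has 1 to 5 rows; each row shifts and turns the commanded pose from where the row before left it, along the tool's axes as they then stand; what a row does not reach is not made up. A row lasts 1/8 s, in which the tool goes at most 62.5 mm and 10.7 degrees, less where a joint would pass 70% of its speed; a pose out of reach is approached as far as the arm can. A call with a gripper value outside its range is refused whole. The fingers move at their own pace and stop on an object; FORCE is the grip in N (left out, the last holds). Time passes only in rows, so rows that do not move let the fingers close. It gives the time, the measured TCP pose, the force, the opening and the grip force at its end, in the units of the state.
- sense(): the state, without advancing time (a new reading comes with each control period).
- capture(name): name is "scene" or "top" or "wrist"; returns a dict with "color" (400x640x3 uint8, red, green, blue), "depth" (400x640 float32, mm along the optical axis (not along the pixel's ray), 0 where there is no reading), "fx", "fy", "cx", "cy" (pixels), "k1" (the pictures are not rectified: a ray, as slopes to the right and down, at radius r is drawn at 1 + k1 r^2 times it, then the intrinsics apply), "camera_from_world" (4x4, takes a point from world to camera coordinates); the wrist camera has in their place "mount" (4x4, takes a point from camera to tool coordinates, whose origin is the TCP and whose axes are the flange's). Camera axes: x right, y up, looking along -z (the intrinsics and any distortion apply to the point x, -y, -z); pixel columns grow to the right and rows downward; lengths in mm; the calibration is good to about 2 mm. A picture is of the moment at which its call begins: read the wrist's pose just before it.
- finish_job(): hands the job in; it is judged then, once.
Trained networks look in the newest picture that a camera, given by its name, has taken for a name from the list of things; names that differ only in an ending like _2 or _b are one class to them, and where a whole thing is asked for, a point or a joint stands for the part that bears it (a point fixed in the world has none). Each returns a list of dicts, best first, with "conf" (0 to 1); they miss things now and then, are a little off and sometimes report something else, mostly with a low value. They report only what shows in the picture. A call takes as long as a camera call. They do not tell look-alikes from the thing itself.
- find_in(query, camera): "centre" ([column, row] in pixels, amid what is visible of it).
- place_of(query, camera): "centre" ([column, row] in pixels: a listed point, or the origin of a listed thing).
The state is a dict: "time_s": time; "joints": joint angles; "dq": joint speeds; "tau": joint torques, N m; "eef_pos": TCP position; "ee_rot": TCP orientation; "force": force on the tool from outside, world axes, zero at the start; "wrist_torque": the same for the moment, N m; "grip_width": opening from 0.0 (shut) to 1.0 (fully open); "grip_force": force on a finger pad.
Only numpy, scipy, OpenCV 4.12 (cv2) and the standard library are available. Lean on these libraries where they do the work, as an engineer would, in place of code of your own. Each camera call takes 0.05 s, during which the arm holds its last target. There are 200 camera calls.

## Working session

There is one attempt and no reset: what is moved stays moved. The work goes in short steps, Python scripts to look and compute and a shell command to move; the robot and the scene stay as the last step left them, time stands still between calls to the robot, and variables do not carry over. Pictures are saved under pics/ and viewed, at most 10 in all, crops included, and the job is handed in when it is done.

```bash
mkdir -p pics; cat > h.py <<'E'
import numpy as np, cv2
from rig import sense, capture, find_in, place_of
def ray(c,uv):
    p=np.array([(uv[0]-c['cx'])/c['fx'],(uv[1]-c['cy'])/c['fy']]);q=p.copy()
    for _ in range(20): q=p/(1+c['k1']*(q@q))
    return np.array([q[0],-q[1],-1.])
def onz(c,uv,z):
    M=np.linalg.inv(c['camera_from_world']); d=M[:3,:3]@ray(c,uv); o=M[:3,3]
    return o+d*(z-o[2])/d[2]
def bydepth(c,uv):
    u,v=int(round(uv[0])),int(round(uv[1])); d=c['depth'][v-1:v+2,u-1:u+2]; d=np.median(d[d>0]) if (d>0).any() else 0
    M=np.linalg.inv(c['camera_from_world']); return (M@np.append(ray(c,uv)*d,1))[:3]
def save(c,n,crop=None,s=1):
    im=c['color'][...,::-1]
    if crop: im=im[crop[1]:crop[3],crop[0]:crop[2]]
    cv2.imwrite('pics/'+n,cv2.resize(im,None,fx=s,fy=s,interpolation=cv2.INTER_CUBIC))
E
python3 - <<'E'
from h import *
np.set_printoptions(precision=1,suppress=True)
H=dict(pump_top=206,carousel_foot=0,front_spot=26,platter_top=26,carousel_handle=112,black_pot=26,cream_pot_a=26,cream_pot_b=26,balm_tin=26,purple_bowl=0,kitchen_timer=0,dropper_bottle=0)
for n in('scene','top'):
    c=capture(n); save(c,n+'.png')
    for k,z in H.items():
        print(n,k,[(round(d['conf'],2),np.round(d['centre']),onz(c,d['centre'],z)) for d in place_of(k,n)[:3]])
print(sense())
E
```

```text
scene pump_top []
scene carousel_foot []
scene front_spot [(0.66, array([277., 221.]), array([565.9,  10.9,  26. ]))]
scene platter_top [(0.98, array([281., 224.]), array([549.2,   7.8,  26. ]))]
scene carousel_handle [(0.61, array([274., 197.]), array([565.8,  14.8, 112. ])), (0.27, array([312., 192.]), array([522. , -78.2, 112. ]))]
scene black_pot [(0.77, array([272., 240.]), array([506.7,  62.2,  26. ]))]
scene cream_pot_a [(0.86, array([309., 220.]), array([520.2, -64.6,  26. ])), (0.85, array([419., 246.]), array([ 265.7, -232.2,   26. ])), (0.74, array([428., 225.]), array([ 314.1, -314.4,   26. ]))]
scene cream_pot_b [(0.86, array([309., 220.]), array([520.2, -64.6,  26. ])), (0.85, array([419., 246.]), array([ 265.7, -232.2,   26. ])), (0.74, array([428., 225.]), array([ 314.1, -314.4,   26. ]))]
scene balm_tin [(0.58, array([250., 220.]), array([615.4,  68.4,  26. ]))]
scene purple_bowl []
scene kitchen_timer [(0.75, array([230., 300.]), array([406.1, 236.9,   0. ]))]
scene dropper_bottle [(0.57, array([315., 190.]), array([ 660.1, -180.8,    0. ]))]
top pump_top [(0.66, ar
[... 891 characters left out ...]
 63.2,  26. ]))]
top purple_bowl [(0.59, array([414., 198.]), array([ 474.4, -310. ,    0. ]))]
top kitchen_timer [(0.82, array([228., 218.]), array([422.2, 228.7,   0. ]))]
top dropper_bottle [(0.72, array([366., 140.]), array([ 646.3, -174.5,    0. ])), (0.41, array([305., 168.]), array([564.4,   4.2,   0. ]))]
{'time_s': 1.3, 'joints': array([-1.5,  0.3,  1.5,  0. ,  1.3, -0.2]), 'dq': array([-0.,  0.,  0.,  0., -0., -0.]), 'tau': array([  0. , -41.2, -26. ,  -0. ,   0. ,   0. ]), 'eef_pos': array([ 176. , -494.6,  231.3]), 'ee_rot': array([0. , 1. , 0.2, 0. ]), 'force': array([ 1. , -0.6,  0.3]), 'wrist_torque': array([ 0., -0.,  0.]), 'grip_force': 0.0, 'grip_width': 0.9995629730476032}
```

```bash
python3 - <<'E'
import cv2
a=cv2.imread('pics/top.png')[90:300,190:470]
cv2.imwrite('pics/topc.png',cv2.resize(a,None,fx=2.8,fy=2.8,interpolation=cv2.INTER_CUBIC))
E
```

```text
(no output)
```

View pics/topc.png

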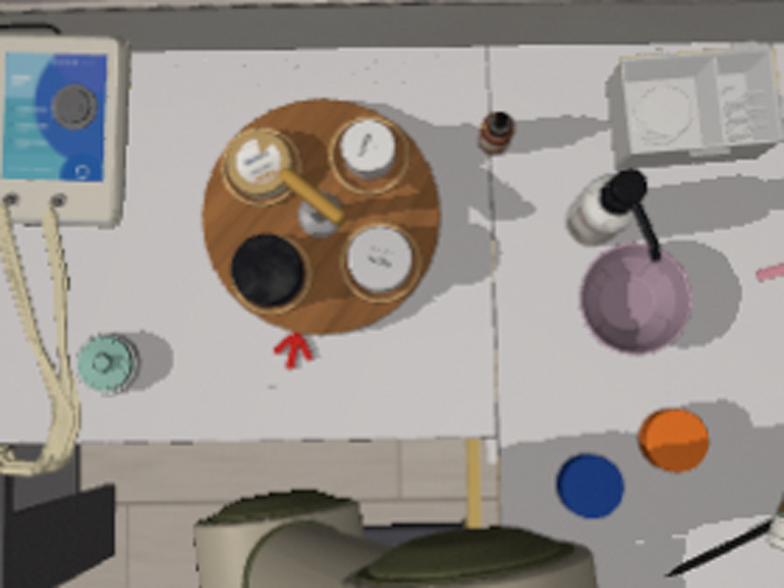

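View pics/scene.png

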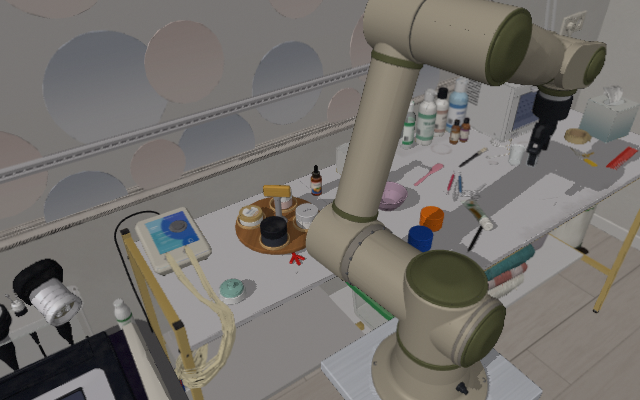

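The top crop (×2.8, offset 190,90) shows the pump head at (630,187) with its spout to lower right. The handle bar runs from (283,172) to (340,215). The black pot is at (268,271) in the lower-left well, and the red pointer tip is at about (293,367). The only dark jar on the platter is the black pot. The blue and orange jars off the carousel are decoys. The scene picture agrees with this.

```bash
python3 - <<'E'
from h import *
np.set_printoptions(precision=1,suppress=True)
c=capture('top'); 
f=lambda x,y:(190+x/2.8,90+y/2.8)
print('cam',np.linalg.inv(c['camera_from_world'])[:3,3])
im=c['color'].astype(int); H,W=im.shape[:2]
vv,uu=np.mgrid[:H,:W]
# world point cloud
P=np.full((H,W,3),np.nan)
for v in range(90,300):
    for u in range(190,470):
        if c['depth'][v,u]>0:
            M=np.linalg.inv(c['camera_from_world']);P[v,u]=(M@np.append(ray(c,(u,v))*c['depth'][v,u],1))[:3]
z=P[...,2]
m=(z>125)&(z<160)&(abs(P[...,0]-570)<80)&(abs(P[...,1])<80)
Q=P[m];ce=Q.mean(0);w,V=np.linalg.eigh(np.cov(Q[:,:2].T));print('handle',m.sum(),ce,(Q[:,:2].min(0)+Q[:,:2].max(0))/2,np.median(Q[:,2]),'ang',np.degrees(np.arctan2(V[1,1],V[0,1])),np.sqrt(w*12))
m=(z>195)&(z<215)&(P[...,1]<-200)&(P[...,1]>-320)&(abs(P[...,0]-560)<60)
Q=P[m];print('pump',m.sum(),Q.mean(0),(Q[:,:2].min(0)+Q[:,:2].max(0))/2,Q.min(0),Q.max(0))
r,g,b=im[...,0],im[...,1],im[...,2]
m=(r>150)&(g<70)&(b<70)&(uu>270)&(uu<320)&(vv>195)&(vv<230)
t=np.array([onz(c,(u,v),6) for v,u in zip(*np.where(m))]);print('pointer',m.sum(),t.mean(0),t[t[:,0].argmin()],t.min(0),t.max(0))
m=(im.max(2)<70)&(z>70)&(z<90)&(uu<310)
Q=P[m];print('black',m.sum(),Q.mean(0),(Q.min(0)+Q.max(0))/2)
m=(z>18)&(z<33)&(r>b+40)&(uu<360); 
pts=np.column_stack(np.where(m)[::-1]).astype(np.float32)
h=cv2.convexHull(pts);hp=np.array([onz(c,p[0],26)[:2] for p in h]).astype(np.float32)
print('platter',cv2.minEnclosingCircle(hp))
for n,p in dict(spout=(655,252),pumpc=(630,187)).items(): print(n,bydepth(c,f(*p)),onz(c,f(*p),200))
E
```

```text
cam [ 381.7  -70.8 1157. ]
handle 165 [563.5   3.2 143.7] [564.4   3.7] 144.53426898328541 ang 50.31510290043127 [14.6 71.5]
pump 219 [ 544.1 -275.7  203.8] [ 536.4 -276.8] [ 500.2 -297.5  195. ] [ 572.7 -256.   210.4]
pointer 59 [432.3  34.2   6. ] [414.5  36.2   6. ] [414.5  19.    6. ] [445.9  53.3   6. ]
black 517 [511.2  60.3  80.6] [612.6 167.9  78.4]
platter ((505.0671691894531, 87.94315338134766), 222.14292907714844)
spout [ 500.5 -294.6  197.3] [ 500.1 -294.   200. ]
pumpc [ 555.7 -273.1  206.3] [ 556.8 -274.4  200. ]
```

```bash
cat >> h.py <<'E'
from scipy.spatial.transform import Rotation as R
def go(target,s=None):
    s=s or sense(); q=s['ee_rot']; r=R.from_quat([q[1],q[2],q[3],q[0]])
    return r.inv().apply(np.array(target)-s['eef_pos']), r
E
python3 - <<'E'
from h import *
np.set_printoptions(precision=2,suppress=True)
for t in ([557,-272,260],): d,r=go(t);print(d,r.as_matrix(),sense()['joints'])
E
```

```text
[433.61 -82.04 -28.68] [[ 0.94  0.34  0.  ]
 [ 0.34 -0.94 -0.  ]
 [ 0.    0.   -1.  ]] [-1.45  0.31  1.5   0.    1.33 -0.22]
```

```bash
python3 -m jog '[{"tz":-30,"jaw":1},{"tx":50,"ty":-10},{"tx":50,"ty":-10},{"tx":50,"ty":-10},{"tx":50,"ty":-10}]' 40; python3 -m jog '[{"tx":50,"ty":-10},{"tx":50,"ty":-10},{"tx":50,"ty":-10},{"tx":40,"ty":-8},{"tx":0}]'; python3 -c "
from h import *
print(go([557,-272,230])[0], sense()['force'])
c=capture('wrist'); save(c,'w1.png'); print(c['mount'].round(2).tolist(),place_of('pump_top','wrist')[:2])"
```

```text
[433.60534908 -82.03952819   1.31597501] [ 0.2666472  -0.55911552 -0.02384741]
[[0.0, 0.96, 0.27, 69.06], [1.0, -0.0, -0.0, -0.57], [-0.0, 0.27, -0.96, -142.24], [0.0, 0.0, 0.0, 1.0]] []schema error: expected keys tx, ty, tz, ax, ay, az, jaw
schema error: expected keys tx, ty, tz, ax, ay, az, jaw
```

View pics/w1.png

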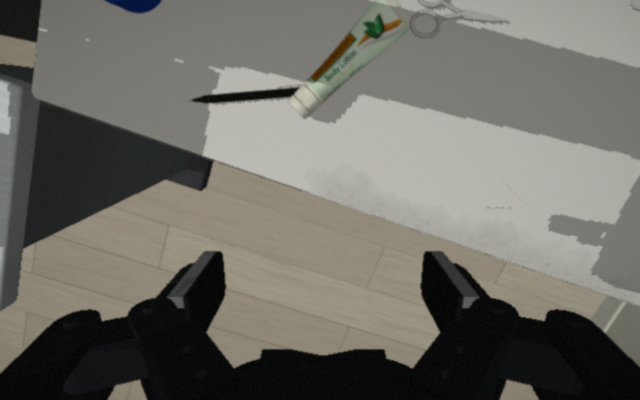

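The calls were refused because every row needs all the keys, so the arm hasn't moved. The wrist view just shows the open fingers above the floor and table edge.

```bash
python3 -m jog '[{"tx":0,"ty":0,"tz":-30,"ax":0,"ay":0,"az":0,"jaw":1},{"tx":50,"ty":-10,"tz":0,"ax":0,"ay":0,"az":0,"jaw":1},{"tx":50,"ty":-10,"tz":0,"ax":0,"ay":0,"az":0,"jaw":1},{"tx":50,"ty":-10,"tz":0,"ax":0,"ay":0,"az":0,"jaw":1},{"tx":50,"ty":-10,"tz":0,"ax":0,"ay":0,"az":0,"jaw":1}]' 40; python3 -m jog '[{"tx":50,"ty":-10,"tz":0,"ax":0,"ay":0,"az":0,"jaw":1},{"tx":50,"ty":-10,"tz":0,"ax":0,"ay":0,"az":0,"jaw":1},{"tx":40,"ty":-8,"tz":0,"ax":0,"ay":0,"az":0,"jaw":1},{"tx":0,"ty":0,"tz":0,"ax":0,"ay":0,"az":0,"jaw":1},{"tx":0,"ty":0,"tz":0,"ax":0,"ay":0,"az":0,"jaw":1}]'; python3 - <<'E'
from h import *
np.set_printoptions(precision=1,suppress=True)
s=sense(); d,r=go([557,-272,230],s); print(d,s['force'],s['joints'])
c=capture('wrist'); save(c,'w2.png')
M=np.eye(4);M[:3,:3]=r.as_matrix();M[:3,3]=s['eef_pos']; c['camera_from_world']=np.linalg.inv(M@c['mount'])
for p in place_of('pump_top','wrist')[:2]: print(p,onz(c,p['centre'],206),bydepth(c,p['centre']))
E
```

```text
time_s: 2.08
eef_pos: [352.3, -388.9, 261.4]
ee_rot: [0.0, 0.985, 0.17, 0.0]
force: [-0.5, 0.7, 0.1]
grip_width: 0.004
grip_force: 0.0
time_s: 2.7
eef_pos: [473.2, -316.8, 261.2]
ee_rot: [-0.0, 0.985, 0.17, -0.0]
force: [0.0, -0.3, 0.2]
grip_width: 0.001
grip_force: 0.0
[ 94.  -14.1  31.2] [ 0.  -0.3  0.2] [-0.8  0.4  1.3 -0.   1.4  0.4]
{'centre': [298.8, 53.6], 'conf': 0.79} [ 558.3 -272.   206. ] [ 558.3 -272.   205.8]
```

View pics/w2.png

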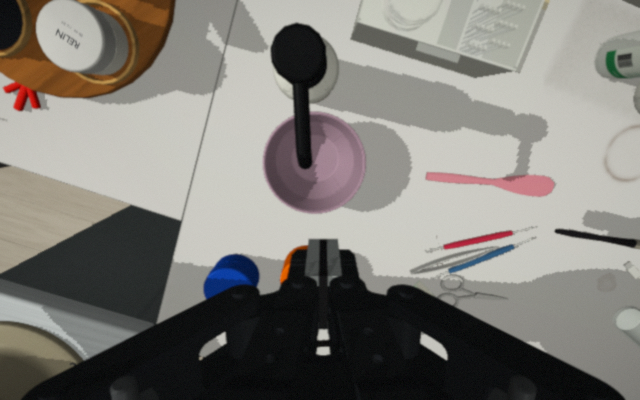

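The wrist view shows the black pump head at (299,54), with the spout running down to the bowl. That puts it at (558,-272) by both methods.

```bash
python3 -m jog '[{"tx":48,"ty":-7,"tz":0,"ax":0,"ay":0,"az":0,"jaw":1},{"tx":47,"ty":-7,"tz":0,"ax":0,"ay":0,"az":0,"jaw":1},{"tx":0,"ty":0,"tz":25,"ax":0,"ay":0,"az":0,"jaw":1},{"tx":0,"ty":0,"tz":22,"ax":0,"ay":0,"az":0,"jaw":1},{"tx":0,"ty":0,"tz":4,"ax":0,"ay":0,"az":0,"jaw":1}]'; python3 -m jog '[{"tx":0,"ty":0,"tz":4,"ax":0,"ay":0,"az":0,"jaw":1},{"tx":0,"ty":0,"tz":4,"ax":0,"ay":0,"az":0,"jaw":1},{"tx":0,"ty":0,"tz":3,"ax":0,"ay":0,"az":0,"jaw":1},{"tx":0,"ty":0,"tz":0,"ax":0,"ay":0,"az":0,"jaw":1}]'
```

```text
time_s: 3.42
eef_pos: [557.4, -272.0, 209.1]
ee_rot: [-0.001, 0.986, 0.169, -0.001]
force: [-1.0, 0.3, 0.9]
grip_width: 0.002
grip_force: 0.0
time_s: 3.92
eef_pos: [558.4, -272.1, 199.9]
ee_rot: [0.001, 0.985, 0.17, 0.0]
force: [-0.9, -2.9, 4.3]
grip_width: -0.002
grip_force: 2.1
```

```bash
python3 -m jog '[{"tx":0,"ty":0,"tz":2,"ax":0,"ay":0,"az":0,"jaw":1},{"tx":0,"ty":0,"tz":2,"ax":0,"ay":0,"az":0,"jaw":1},{"tx":0,"ty":0,"tz":0,"ax":0,"ay":0,"az":0,"jaw":1}]'
```

```text
time_s: 4.3
eef_pos: [558.4, -272.1, 196.1]
ee_rot: [0.001, 0.985, 0.17, 0.0]
force: [-3.5, -3.2, 7.6]
grip_width: 0.001
grip_force: 3.7
```

```bash
python3 -m jog '[{"tx":0,"ty":0,"tz":1,"ax":0,"ay":0,"az":0,"jaw":1},{"tx":0,"ty":0,"tz":0,"ax":0,"ay":0,"az":0,"jaw":1}]'; python3 -m jog '[{"tx":0,"ty":0,"tz":-10,"ax":0,"ay":0,"az":0,"jaw":1},{"tx":0,"ty":0,"tz":-10,"ax":0,"ay":0,"az":0,"jaw":1},{"tx":0,"ty":0,"tz":-25,"ax":0,"ay":0,"az":0,"jaw":1},{"tx":0,"ty":0,"tz":-5,"ax":0,"ay":0,"az":0,"jaw":1},{"tx":0,"ty":0,"tz":0,"ax":0,"ay":0,"az":0,"jaw":1}]'; python3 - <<'E'
from h import *
np.set_printoptions(precision=1,suppress=True)
s=sense(); d,r=go([480,3,250],s); print(d)
c=capture('top');p=place_of('pump_top','top')[:1]; print(p,[bydepth(c,q['centre']) for q in p])
E
```

```text
time_s: 4.55
eef_pos: [558.5, -272.1, 196.0]
ee_rot: [0.001, 0.985, 0.17, 0.001]
force: [-4.6, -1.9, 11.7]
grip_width: -0.001
grip_force: 6.3
time_s: 5.18
eef_pos: [558.3, -271.3, 243.7]
ee_rot: [-0.0, 0.985, 0.17, -0.0]
force: [0.4, 0.4, -0.1]
grip_width: 0.001
grip_force: 0.0
[  18.2 -284.6   -6.1]
[] []
```

```bash
python3 -m jog '[{"tx":4,"ty":-50,"tz":-5,"ax":0,"ay":0,"az":0,"jaw":1},{"tx":4,"ty":-50,"tz":0,"ax":0,"ay":0,"az":0,"jaw":1},{"tx":4,"ty":-50,"tz":0,"ax":0,"ay":0,"az":0,"jaw":1},{"tx":4,"ty":-50,"tz":0,"ax":0,"ay":0,"az":0,"jaw":1},{"tx":0,"ty":-18,"tz":0,"ax":0,"ay":0,"az":0,"jaw":-1}]'; python3 -m jog '[{"tx":0,"ty":0,"tz":0,"ax":0,"ay":0,"az":-0.177,"jaw":-1},{"tx":0,"ty":0,"tz":0,"ax":0,"ay":0,"az":-0.177,"jaw":-1},{"tx":0,"ty":0,"tz":0,"ax":0,"ay":0,"az":-0.177,"jaw":-1},{"tx":0,"ty":0,"tz":0,"ax":0,"ay":0,"az":0,"jaw":-1}]'; cat > look.py <<'E'
from h import *
np.set_printoptions(precision=1,suppress=True)
s=sense(); d,r=go([0,0,0],s); c=capture('wrist')
M=np.eye(4);M[:3,:3]=r.as_matrix();M[:3,3]=s['eef_pos']; W=M@c['mount']; c['camera_from_world']=np.linalg.inv(W)
H=dict(carousel_handle=112,black_pot=26,front_spot=26,platter_top=26,balm_tin=26)
for k,z in H.items():
  for p in place_of(k,'wrist')[:2]: print(k,p,onz(c,p['centre'],z))
P=np.array([[(W@np.append(ray(c,(u,v))*c['depth'][v,u],1))[:3] if c['depth'][v,u]>0 else [np.nan]*3 for u in range(640)] for v in range(400)])
z=P[...,2];im=c['color'].astype(int)
m=(z>138)&(z<152)&(np.hypot(P[...,0]-564,P[...,1]-3)<48)&(im[...,0]>im[...,2]+30)
if m.sum()>50:
    b=cv2.minAreaRect(P[m][:,:2].astype(np.float32));print('handle',m.sum(),b,np.median(z[m]))
    w,V=np.linalg.eigh(np.cov(P[m][:,:2].T));print(P[m].mean(0),np.degrees(np.arctan2(V[1,1],V[0,1])))
m=(im[...,0]>150)&(im[...,1]<70)&(im[...,2]<70)&(abs(z-4)<8)&(P[...,1]>-20)
if m.sum()>20: t=P[m]; print('pointer',m.sum(),t.mean(0),t.min(0),t.max(0),t[t[:,0].argmin()])
m=(im.max(2)<80)&(z>74)&(z<86)&(np.hypot(P[...,0]-511,P[...,1]-50)<80)
if m.sum()>100:print('black',m.sum(),cv2.minEnclosingCircle(P[m][:,:2].astype(np.float32)),P[m].mean(0))
print('yaw',np.degrees(np.arctan2(r.as_matrix()[1,0],r.as_matrix()[0,0])),'delta to axis',go([564,3,160],s)[0])
import sys; save(c,sys.argv[1])
E
python3 look.py w3.png
```

```text
time_s: 5.9
eef_pos: [499.5, -58.7, 248.9]
ee_rot: [-0.0, 0.985, 0.171, -0.0]
force: [0.1, -0.1, 1.1]
grip_width: 0.202
grip_force: 0.0
time_s: 6.4
eef_pos: [500.3, -61.3, 248.8]
ee_rot: [-0.0, 0.907, 0.422, -0.0]
force: [-0.4, -0.4, 0.0]
grip_width: 1.002
grip_force: 0.0
carousel_handle {'centre': [332.5, 68.9], 'conf': 0.91} [566.9   7.  112. ]
black_pot {'centre': [257.1, 78.0], 'conf': 0.94} [508.2  55.1  26. ]
platter_top {'centre': [329.1, 76.0], 'conf': 0.84} [566.7   8.5  26. ]
handle 2094 ((566.6773071289062, 6.715198516845703), (72.13502502441406, 13.64816665649414), 50.0429573059082) 144.85101310577295
[566.8   7.4 144.5] 50.1020051477448
pointer 374 [431.8  37.3   5.4] [412.2  18.6  -2.5] [444.5  56.5   7.5] [412.2  38.8   3.7]
black 4893 ((506.58251953125, 55.920501708984375), 34.057037353515625) [507.5  56.   80.3]
yaw 49.88059794950709 delta to axis [90.2  7.3 88.7]
```

View pics/w3.png

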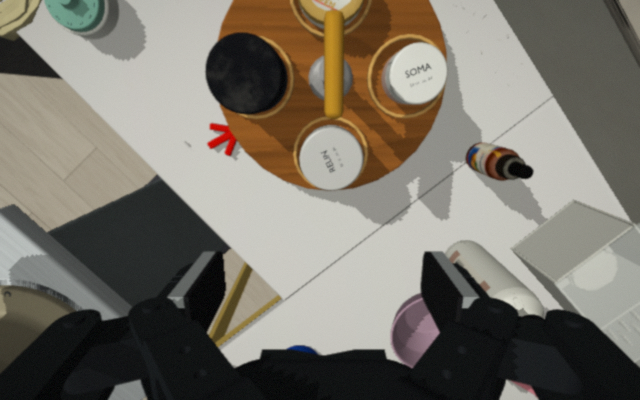

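The wrist view shows the brass bar from (333,15) to (333,112), already along tool x. The black pot is at (247,74) and the red pointer at (222,138). The axis is about (566.7,7), the bar is at 50° and the pot at 140.5°, with the pointer near 167.5°, so the platter needs about +27°.

```bash
python3 -m jog '[{"tx":48,"ty":4,"tz":0,"ax":0,"ay":0,"az":0,"jaw":-1},{"tx":47,"ty":3,"tz":0,"ax":0,"ay":0,"az":0,"jaw":-1},{"tx":0,"ty":0,"tz":50,"ax":0,"ay":0,"az":0,"jaw":-1},{"tx":0,"ty":0,"tz":50,"ax":0,"ay":0,"az":0,"jaw":-1},{"tx":0,"ty":0,"tz":33,"ax":0,"ay":0,"az":0,"jaw":-1}]'; python3 -m jog '[{"tx":0,"ty":0,"tz":0,"ax":0,"ay":0,"az":0,"jaw":0},{"tx":0,"ty":0,"tz":0,"ax":0,"ay":0,"az":0,"jaw":1},{"tx":0,"ty":0,"tz":0,"ax":0,"ay":0,"az":0,"jaw":1},{"tx":0,"ty":0,"tz":0,"ax":0,"ay":0,"az":0,"jaw":1}]' 30
```

```text
time_s: 7.32
eef_pos: [566.0, 7.7, 114.0]
ee_rot: [-0.001, 0.906, 0.422, -0.001]
force: [0.5, -0.2, -0.5]
grip_width: 1.002
grip_force: 0.0
time_s: 7.82
eef_pos: [567.7, 6.9, 117.6]
ee_rot: [0.001, 0.906, 0.423, 0.001]
force: [6.5, -3.7, -7.1]
grip_width: 0.16
grip_force: 33.5
```

```bash
python3 -m jog '[{"tx":0,"ty":0,"tz":0,"ax":0,"ay":0,"az":-0.04,"jaw":1},{"tx":0,"ty":0,"tz":0,"ax":0,"ay":0,"az":-0.06,"jaw":1},{"tx":0,"ty":0,"tz":0,"ax":0,"ay":0,"az":-0.06,"jaw":1},{"tx":0,"ty":0,"tz":0,"ax":0,"ay":0,"az":-0.06,"jaw":1},{"tx":0,"ty":0,"tz":0,"ax":0,"ay":0,"az":-0.06,"jaw":1}]';python3 -m jog '[{"tx":0,"ty":0,"tz":0,"ax":0,"ay":0,"az":-0.06,"jaw":1},{"tx":0,"ty":0,"tz":0,"ax":0,"ay":0,"az":-0.06,"jaw":1},{"tx":0,"ty":0,"tz":0,"ax":0,"ay":0,"az":-0.04,"jaw":1},{"tx":0,"ty":0,"tz":0,"ax":0,"ay":0,"az":-0.03,"jaw":1},{"tx":0,"ty":0,"tz":0,"ax":0,"ay":0,"az":0,"jaw":1}]'
python3 - <<'E'
from h import *
np.set_printoptions(precision=1,suppress=True)
s=sense();m=go([0,0,0],s)[1].as_matrix();print('yaw',np.degrees(np.arctan2(m[1,0],m[0,0])),s['force'],s['grip_force'])
for n in('scene','top'):
    c=capture(n)
    for k,z in dict(black_pot=26,front_spot=26,platter_top=26,cream_pot_a=26,balm_tin=26,pump_top=206).items(): print(n,k,[(round(p['conf'],2),np.round(p['centre']),onz(c,p['centre'],z)) for p in place_of(k,n)[:2]])
    if n=='top':save(c,'top2.png',(230,100,440,250),3.5)
    else: save(c,'sc2.png',(200,160,340,290),4.5)
E
```

```text
time_s: 8.45
eef_pos: [567.5, 7.1, 117.6]
ee_rot: [0.001, 0.838, 0.546, 0.001]
force: [0.5, -2.1, 4.1]
grip_width: 0.156
grip_force: 36.0
time_s: 9.07
eef_pos: [567.3, 7.2, 117.6]
ee_rot: [0.001, 0.783, 0.622, 0.001]
force: [-0.6, -1.2, 6.9]
grip_width: 0.159
grip_force: 36.3
yaw 76.95634419814498 [-0.6 -1.2  6.9] 36.305667757987976
scene black_pot [(0.64, array([364., 134.]), array([ 806.9, -493.3,   26. ]))]
scene front_spot []
scene platter_top []
scene cream_pot_a [(0.86, array([420., 246.]), array([ 267. , -236.9,   26. ])), (0.76, array([433., 224.]), array([ 308.5, -325.2,   26. ]))]
scene balm_tin [(0.65, array([252., 228.]), array([580.4,  81.8,  26. ]))]
scene pump_top [(0.71, array([364., 135.]), array([ 555.4, -278.4,  206. ]))]
top black_pot []
top front_spot []
top platter_top [(0.97, array([306., 166.]), array([565.9,  -1.8,  26. ]))]
top cream_pot_a [(0.94, array([401., 263.]), array([ 290.5, -263.1,   26. ])), (0.84, array([327., 174.]), array([544.2, -59.1,  26. ]))]
top balm_tin [(0.64, array([276., 160.]), array([584.5,  83.5,  26. ]))]
top pump_top [(0.56, array([414., 157.]), array([ 554.5, -271.2,  206. ]))]
```

View pics/top2.png

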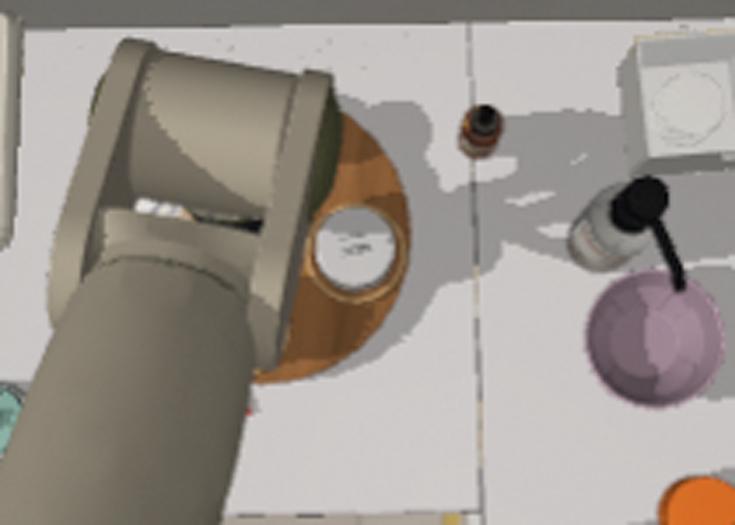

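View pics/sc2.png

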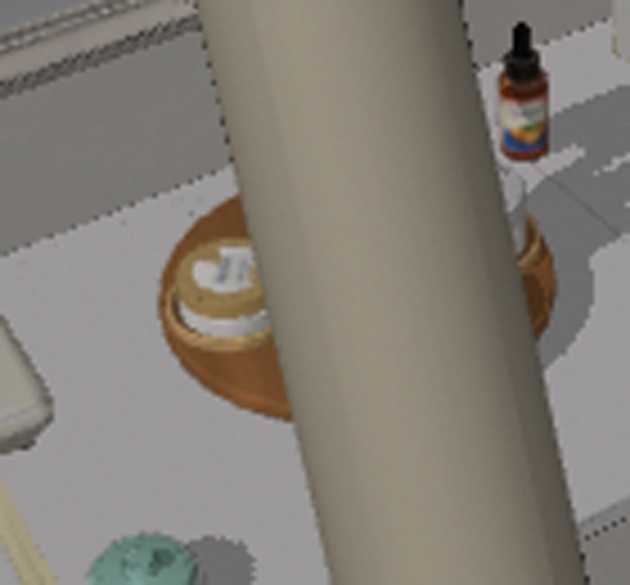

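The arm hides the black pot in both fixed cameras. The bar has turned to 77°, and the jars that show still stand in their wells. I'll check with the wrist camera from the grip.

```bash
python3 look.py w4.png
```

```text
carousel_handle {'centre': [323.8, 255.6], 'conf': 0.81} [566.7   5.4 112. ]
black_pot {'centre': [216.7, 204.9], 'conf': 0.96} [490.1  22.3  26. ]
front_spot {'centre': [323.7, 200.2], 'conf': 0.2} [567.7   8.1  26. ]
platter_top {'centre': [319.9, 201.1], 'conf': 0.69} [564.9   8.   26. ]
balm_tin {'centre': [322.5, 94.8], 'conf': 0.78} [583.5  80.3  26. ]
handle 5335 ((565.204345703125, 9.56808853149414), (65.70025634765625, 38.54859161376953), 57.62570571899414) 144.9001685359289
[567.6  12.1 144.5] 77.20031479279693
pointer 231 [426.4  46.7   5.2] [413.   36.6   2.7] [439.6  57.2   7.1] [413.   41.1   5.1]
black 10176 ((491.89996337890625, 23.93963050842285), 34.32131576538086) [492.7  26.   80.2]
yaw 76.93595384697552 delta to axis [ -4.8  -2.2 -42.5]
```

View pics/w4.png

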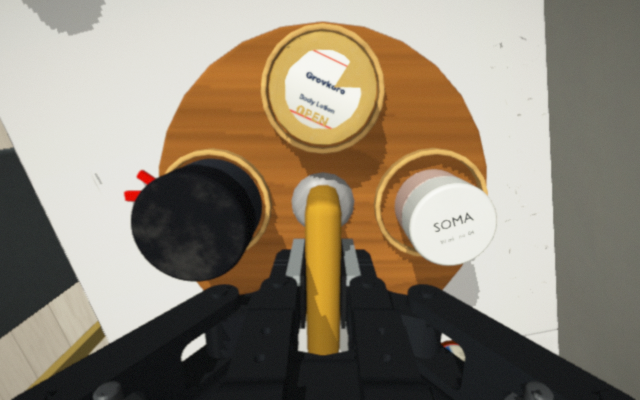

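The wrist view shows the black pot at (200,215), seated in its well. It stands at about (491,23.5), against a pointer spot of about (490.5,23), and the bar is gripped at 36 N. I'll hand it in.

```bash
python3 -c "
from rig import *
s=sense();print(s['grip_force'],s['dq'].round(3));print(finish_job())"
```

```text
36.30539059638977 [ 0.     0.001  0.    -0.001 -0.001  0.001]
the job is handed in; nothing more can be done
None
```

The job is handed in, but no verdict came back: the pump was pressed to its stop and released, and the carousel was turned about 27° and is held by its handle at 36 N, with the black pot an estimated 1–3 mm from the pointer spot.

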